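Restock the spacer rack and hold its release slide at the mark

ROBOT

A 6-joint arm with a two-finger parallel gripper is mounted at the origin on the work surface. World frame = base frame: x ahead of the robot, y to its left, z up, the work surface at z = 0. Lengths are in m, angles in degrees, forces in N, time in s.
With the tool pointing down it reaches from about 0.325 to 0.85 m from the base axis. Payload 15.5 kg.
Tool frame: the origin (TCP) lies midway between the tips of the shut fingers; the grasp point (between the pads) lies 19 mm behind it; y points along the fingers, x is the direction in which the jaws open and shut, and the axes are right-handed (so a half turn about y gives the same grasp; the last joint's range is limited). The gripper opens to 91 mm and grips with 3 to 60 N. Pads are 32 mm wide; open, the fingers measure 118 mm over their backs; the gripper's body (76 mm by 178 mm) begins 60 mm behind the grasp point.
Start: joints at [61.45, 28.281, 77.091, -0, 74.628, -5.472], TCP at [0.245, 0.575, 0.189] pointing down, gripper open.
Joint ranges: [-166.48, 166.48], [-47.26, 123.95], [12.59, 153.08], [-70.14, 250.14], [6.76, 159.57], [-176.63, 176.63]. Speed limits (degrees/s): [108.29, 108.29, 147.25, 172.46, 172.46, 172.46].

INTERFACE

Orientations are given as a 3x3 rotation matrix whose columns are the frame's x, y, z axes.
In Python, from bench import ctrl gives the robot as it stands. The module is installed in compiled form; this text tells all that it offers. Calls block until the motion is done:
- ctrl.goto(position, orientation): joint-space move of the TCP to a pose.
- ctrl.move_l(position, vel=0.15, ori=None, contact_N=None): straight line of the TCP; ori=None keeps the orientation; vel is the mean speed in m/s. With contact_N (N) it stops when the force on the tool has changed by that much, and returns True; else False.
- ctrl.movej(angles): joint-space move.
- ctrl.command_gripper(opening): opening from 0.0 (shut) to 1.0 (fully open); the grip force is fixed at half the most; returns when the fingers have stopped.
- ctrl.sleep(seconds).
- ctrl.ik(position, orientation): joint angles nearest the present ones, or None.
- ctrl.read_camera(name): name is "side" or "top"; returns the picture (384x512x3 uint8, blue, green, red); there is no depth.
- ctrl.camera_params(name): a dict with "fx", "fy", "cx", "cy" (pixels), "pose" (4x4, takes a point from camera to world coordinates). Camera axes: x right, y up, looking along -z (the intrinsics and any distortion apply to the point x, -y, -z); pixel columns grow to the right and rows downward; lengths in m; the calibration is good to about 2 mm. A picture is of the moment at which its call begins. camera_params takes no time and is no camera call.
A pose or a line that the arm cannot do raises ctrl.MotionError and nothing moves.
- ctrl.sign_off(): hands the job in, once; it reports no verdict.
Readings, each from a call of its own:
- ctrl.current_t(): time.
- ctrl.current_q(): joint angles.
- ctrl.current_dq(): joint speeds.
- ctrl.current_effort(): joint torques, N m.
- ctrl.current_tool_pos(): TCP position.
- ctrl.current_eef_rot(): TCP orientation.
- ctrl.current_contact_force(): force on the tool from outside, world axes, zero at the start.
- ctrl.current_wrist_torque(): the same for the moment, N m.
- ctrl.current_grip_width(): opening from 0.0 (shut) to 1.0 (fully open).
Only numpy, scipy, OpenCV 4.12 (cv2) and the standard library are available. Lean on these libraries where they do the work, as an engineer would, in place of code of your own. Each camera call takes 0.05 s, during which the arm holds its last target. There are 200 camera calls.

TASK

Stand the two loose metal spacers in the empty sockets of the rack, the long one in the row of long spacers and the short one in the row of short spacers, pushed fully home and upright, and let them go. Then pull the rack's spring-return release slide out by its black handle until its pointer is level with the mark on the guide rail and keep it there, because the rack stays unlatched only while the slide is held: the program finishes while still holding the handle. Leave the carton, the relay and the blue bin where they are.

Things in the scene. Friction and masses are not known exactly. Their poses are not given: they have to be found in the camera images.
- dock: fixed grey rack base, a slab 200 x 200 x 16 mm lying on the table; origin at the centre of its underside. Two grey row blocks lie on it side by side, centred 47.5 mm either side of its x axis; which is the row of long spacers varies. The release slide comes out of the base's +y side and is pulled along the base's +y axis
- row_long: row of long spacers: fixed grey plastic block, 170 mm along the rack base's x, 60 mm wide, 20 mm high, its top 36 mm above the table; origin at the centre of its underside, axes parallel to the base's. Two fixed long spacers stand at its middle and +x end, tops 84 mm above the table; the socket at its -x end is empty
- row_short: row of short spacers: a block just like the other, but its two fixed spacers are short, tops 64 mm above the table; the socket at its -x end is empty; origin at the centre of its underside
- long_spacer (a point): centre (half-way up) of the loose long spacer: a plain aluminium round, diameter 22 mm, 60 mm long, standing upright on the table at the start, chamfered at the foot, about 60 g
- short_spacer (a point): centre (half-way up) of the loose short spacer: the same aluminium round, diameter 22 mm, but 40 mm long, standing upright on the table at the start, about 40 g
- socket_long (a point): centre of the mouth of the empty socket in the row of long spacers: round hole, diameter 26 mm, 12 mm deep, mouth 36 mm above the table; z up, axes parallel to the rack base's
- socket_short (a point): centre of the mouth of the empty socket in the row of short spacers: round hole, diameter 26 mm, 12 mm deep, mouth 36 mm above the table; z up, axes parallel to the rack base's
- handle (a point): grip point of the slide's handle, 52 mm above the table: a black upright plate 50 mm wide (along the base's x), 12 mm thick (along the base's y, the pulling direction), from 5 to 71 mm above the table. With the slide home its centre stands 45 mm out from the base's +y side: room to pinch it from above with a finger on either face. It moves with the slide
- pointer (a point): tip of the slide's steel pointer, a bar 5 mm wide sticking out from the handle's foot along the base's +x, 15 mm above the table; it moves with the slide, at the same base y as the handle's centre
- mark (a point): the mark: tip of the dark 5 mm wide steel blade of a small saddle fixed on the aluminium guide rail beside the slide, 16 mm above the table; axes parallel to the base's. Its place along the rail varies, 26 to 46 mm out from where the pointer rests. Pointer and mark are level when their y in the rack base's frame is the same (the pointer passes 4 mm beside the blade's tip)
- slide (a joint): how far the release slide is pulled out, in m: 0 fully home, growing along the base's +y, end stop at 0.065 beyond every place of the mark. A spring pulls it back with about 6 N when home and 1.5 N more per 10 mm; let go, it returns home
- carton: bystander: closed cardboard carton 70 x 90 x 60 mm; origin at the centre of its underside
- relay: bystander: white and black relay 60 x 50 x 74 mm; origin at the centre of its underside
- bin: bystander: open blue plastic bin 110 x 80 x 50 mm with white parts in it; origin at the centre of its underside
There are look-alikes about, which are no part of the job. Leave any orange, red or yellow look-alike of the part that bears long_spacer alone.

How it is judged:
By the outcome, as a careful person would: the job done as asked, in the order asked, and still so for the second after the job is handed in, while the arm keeps its last pose, push and grip.
It also fails if it takes over 58 s, if anything falls off the work surface, if the arm or the gripper's body presses on something with over 40 N, if the wrist force passes 120 N, or if a joint passes its speed limit or range.

## Working session

There is one attempt and no reset: what is moved stays moved. The work goes in short steps, each a Python script; the robot and the scene stay as the last script left them, time stands still between calls to the robot, and variables do not carry over. Pictures are saved under pics/ and viewed, about 8 in all and at most 12, crops included, and the job is handed in when it is done.

```bash
mkdir -p pics && cat > h.py <<'E'
import numpy as np, cv2
from bench import ctrl
def shot(n,f):
    im=ctrl.read_camera(n); im=np.asarray(im).copy(); cv2.imwrite('pics/'+f,im); return im
def P(n): return ctrl.camera_params(n)
def ray(n,u,v):
    p=P(n); T=np.array(p['pose']); 
    x=(u-p['cx'])/p['fx']; y=(v-p['cy'])/p['fy']
    k=p.get('dist',None)
    if k is not None: x,y=cv2.undistortPoints(np.array([[[u,v]]],float),np.array([[p['fx'],0,p['cx']],[0,p['fy'],p['cy']],[0,0,1]]),np.array(k,float))[0,0]
    return T[:3,3], T[:3,:3]@np.array([x,-y,-1.])
def onz(n,u,v,z):
    o,d=ray(n,u,v); return o+d*(z-o[2])/d[2]
def proj(n,X):
    p=P(n); T=np.array(p['pose']); c=T[:3,:3].T@(np.asarray(X)-T[:3,3]); return np.array([p['cx']+p['fx']*c[0]/-c[2], p['cy']+p['fy']*-c[1]/-c[2]])
E
python3 - <<'E'
from h import *
for n in('side','top'):
    im=shot(n,n+'0.png'); print(n,im.shape,P(n))
print(ctrl.current_t(),ctrl.current_eef_rot())
E
```

```text
side (384, 512, 3) {'fx': 459.76970225524474, 'fy': 459.76970225524474, 'cx': 255.60205736554119, 'cy': 195.16824392740241, 'pose': array([[ 0.70980692,  0.47037467, -0.52432987,  0.01576043],
       [-0.70439433,  0.4757413 , -0.52678158, -0.64134356],
       [ 0.00166066,  0.7432482 ,  0.66901372,  0.84734974],
       [ 0.        ,  0.        ,  0.        ,  1.        ]])}
top (384, 512, 3) {'fx': 362.43134390685384, 'fy': 362.43134390685384, 'cx': 252.20098045497156, 'cy': 188.7811252730062, 'pose': array([[ 0.01461536,  0.99231284, -0.12288861,  0.45808765],
       [-0.99940977,  0.01831881,  0.02906096, -0.04373999],
       [ 0.03108874,  0.12239134,  0.99199488,  1.16351265],
       [ 0.        ,  0.        ,  0.        ,  1.        ]])}
0.1 [[ 3.92003856e-01 -5.08217284e-04 -9.19963433e-01]
 [ 9.19962960e-01 -9.38535541e-04  3.92004172e-01]
 [-1.06264167e-03 -9.99999430e-01  9.96315264e-05]]
```

View pics/top0.png

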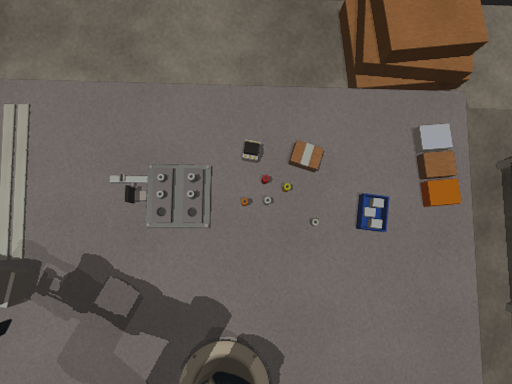

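View pics/side0.png

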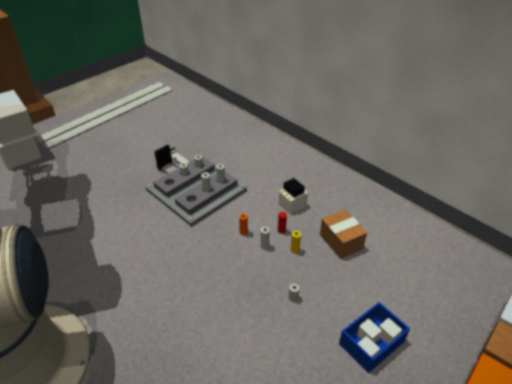

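Top view: the rack is at (180,196), with its handle at (130,194) on the left. The two sockets are at (161,212) and (192,212). Candidates for the loose spacers are grey (267,200) and grey (315,222). Look-alikes to leave alone are orange (244,201), red (266,179) and yellow (287,187). The side view shows grey (265,237) as tall and grey (294,291) as short. Next, one close crop of each.

```bash
python3 - <<'E'
import cv2,numpy as np
t=cv2.imread('pics/top0.png');s=cv2.imread('pics/side0.png')
a=cv2.resize(t[155:235,105:218],None,fx=5,fy=5,interpolation=cv2.INTER_CUBIC) 
b=cv2.resize(s[140:225,140:250],None,fx=5,fy=5,interpolation=cv2.INTER_CUBIC)
c=cv2.resize(t[170:230,235:325],None,fx=4,fy=4,interpolation=cv2.INTER_CUBIC)
d=cv2.resize(s[205:305,230:310],None,fx=4,fy=4,interpolation=cv2.INTER_CUBIC)
cv2.imwrite('pics/rack_t.png',a);cv2.imwrite('pics/rack_s.png',b)
h=max(c.shape[0],d.shape[0]);o=np.zeros((h,c.shape[1]+d.shape[1],3),np.uint8);o[:c.shape[0],:c.shape[1]]=c;o[:d.shape[0],c.shape[1]:]=d
cv2.imwrite('pics/sp.png',o)
E
```

```text
(no output)
```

View pics/rack_t.png

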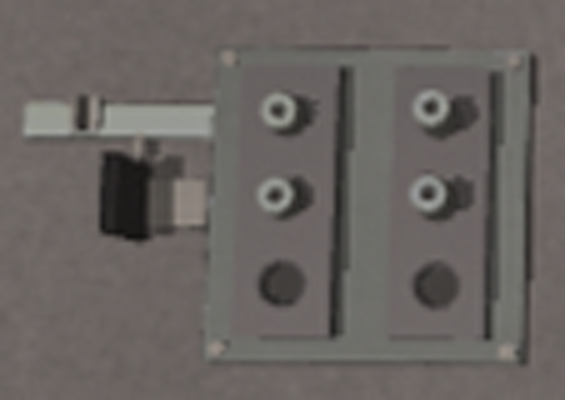

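View pics/rack_s.png

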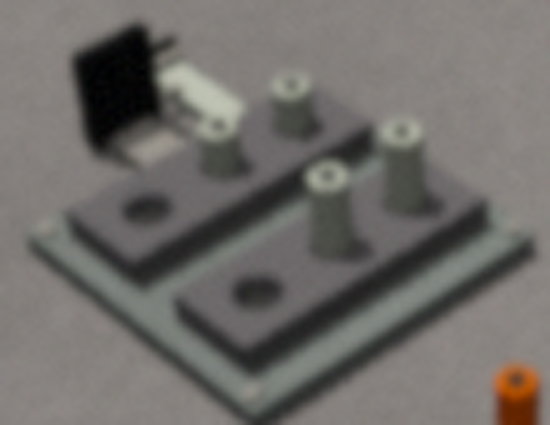

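View pics/sp.png

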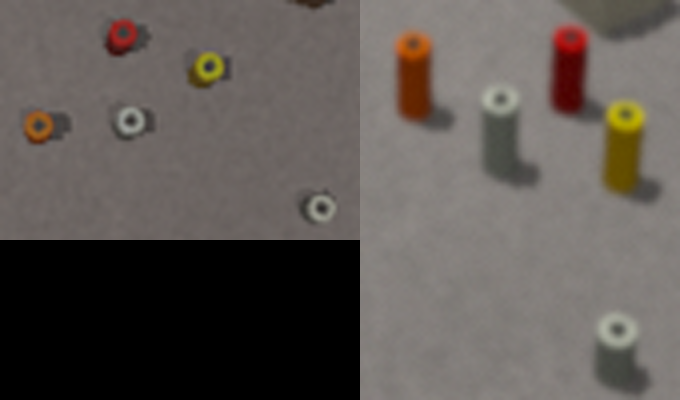

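Crops: the long row is the right-hand one (−y side), with its socket at about (192,212). The short row is on the left, with its socket at about (161,212). The loose long spacer is the tall grey one at top (267,200), and the loose short one is at (315,222). The mark blade is near (121.5,177) and the pointer near (132.6,184). Now the numbers.

```bash
cat > meas.py <<'E'
from h import *
from scipy.optimize import least_squares
def blob(im,u,v,r=6,dark=False):
    """ellipse centre of the bright (or dark) blob around (u,v)"""
    k=8; u0,v0=int(round(u))-r,int(round(v))-r
    g=cv2.cvtColor(im,cv2.COLOR_BGR2GRAY)[v0:v0+2*r+1,u0:u0+2*r+1]
    g=cv2.resize(g,None,fx=k,fy=k,interpolation=cv2.INTER_CUBIC)
    lo,hi=np.percentile(g,3),np.percentile(g,98); med=np.median(g)
    m=(g<(lo+med)/2 if dark else g>(hi+med)/2).astype(np.uint8)
    cs,_=cv2.findContours(m,cv2.RETR_EXTERNAL,cv2.CHAIN_APPROX_NONE)
    cs=[c for c in cs if len(c)>=20]
    c=max(cs,key=cv2.contourArea); e=cv2.fitEllipse(cv2.convexHull(c))
    return np.array([(e[0][0]+.5)/k-.5+u0,(e[0][1]+.5)/k-.5+v0]),np.array(e[1])/k
def dockfit(pts):
    # pts: list of (row sign y, ix, xy); unknown x,y,yaw,p
    def f(q):
        c,s=np.cos(q[2]),np.sin(q[2]); r=[]
        for sy,ix,w in pts:
            b=np.array([ix*q[3],sy*.0475]); r+=list(q[:2]+[c*b[0]-s*b[1],s*b[0]+c*b[1]]-w[:2])
        return r
    m=np.mean([w[:2] for *_,w in pts],0)
    o=least_squares(f,[*m,0,.055]); return o.x,np.array(o.fun).reshape(-1,2)
E
python3 - <<'E'
from meas import *
S={'top':dict(l0=(192,212),l1=(191,194),l2=(191.3,177),s0=(161.4,212),s1=(160.2,194),s2=(161,177),L=(267,200),S=(315,222)),
 'side':dict(l0=(191.5,198.5),l1=(205.5,175.5),l2=(220,166.5),s0=(169.5,182),s1=(183.7,165.5),s2=(198,157),L=(265,230),S=(294,288))}
Z=dict(l0=.036,s0=.036,l1=.084,l2=.084,s1=.064,s2=.064,L=.06,S=.04)
for n in S:
    im=cv2.imread(f'pics/{n}0.png'); W={}
    for k,(u,v) in S[n].items():
        c,e=blob(im,u,v,6,dark=k in('l0','s0')); W[k]=onz(n,*c,Z[k]); print(n,k,c.round(1),e.round(1),(W[k][:2]*1e3).round(1))
    q,r=dockfit([(1 if k[0]=='s' else -1,int(k[1])-1,W[k]) for k in W if len(k)==2])
    print(n,'dock',q[:2].round(4),np.degrees(q[2]).round(2),'p',q[3].round(4)); print((r*1e3).round(1).tolist())
E
```

```text
top l0 [191.5 211.7] [8.6 8.7] [522.8 110. ]
top l1 [190.  193.2] [6.5 6.7] [575.2 110.1]
top l2 [190.6 175.9] [6.5 6.9] [627.3 110. ]
top s0 [160.6 211.4] [8.7 8.8] [522.1 205. ]
top s1 [159.4 193.5] [6.4 6.8] [574.8 205.1]
top s2 [160.1 176.5] [6.5 6.6] [626.7 205.4]
top L [267.2 199.6] [6.3 6.5] [ 562.3 -122.5]
top S [315.1 221.7] [6.3 6.5] [ 497.9 -273.8]
top dock [0.5748 0.1576] 0.23 p 0.0523
[[-0.0, -0.1], [-0.2, 0.0], [0.0, 0.3], [0.2, -0.1], [-0.2, 0.0], [0.2, -0.1]]
side l0 [190.8 197.9] [5.7 9.5] [523.6 109.3]
side l1 [205.2 175. ] [5.3 8.2] [575.9 108. ]
side l2 [221.4 165.5] [4.4 5. ] [632.6 108.3]
side s0 [168.9 181.3] [5.1 9.1] [523.2 203.8]
side s1 [182.7 160.8] [10.5 11.3] [586.1 218.8]
side s2 [195.8 156.5] [4.1 4.2] [624.6 208.8]
side L [262.7 228.8] [5.  5.8] [ 561.  -117.6]
side S [293.9 286.8] [7.7 9.9] [ 499.6 -272.5]
side dock [0.5777 0.1595] 0.28 p 0.0526
[[1.7, 2.5], [2.0, 4.0], [-2.1, 4.0], [1.6, 3.0], [-8.7, -11.8], [5.5, -1.5]]
```

The top-view fit is consistent: residuals are 0.3 mm or less and the row spacing is right. The side view's sockets agree within 1.3 mm. I'll grasp the long spacer with the jaws along base y and insert it with contact sensing.

```bash
cat > act.py <<'E'
from meas import *
th=np.radians(.25); X=np.array([-np.sin(th),np.cos(th),0]); Y=np.array([0,0,-1.]); R=np.column_stack([X,Y,np.cross(X,Y)])
C=np.array([.5748,.1576]); BX=np.array([np.cos(th),np.sin(th)]); BY=X[:2]
def st(m): print(m,'t',round(ctrl.current_t(),2),'p',np.round(np.array(ctrl.current_tool_pos())*1e3,1),'F',np.round(ctrl.current_contact_force(),1),'w',round(ctrl.current_grip_width()*91,1))
def pick(xy,h):
    ctrl.goto([*xy,.12],R); ctrl.command_gripper(.5)
    ctrl.move_l([*xy,h],vel=.15); ctrl.command_gripper(0); st('gripped')
    ctrl.move_l([*xy,.16],vel=.2)
def insert(xy,h):
    xy=np.asarray(xy,float); ctrl.move_l([*xy,.16],vel=.3); ctrl.move_l([*xy,.038+h],vel=.15); ctrl.sleep(.2); st('above')
    offs=[(0,0)]+[(r*np.cos(a),r*np.sin(a)) for r in(.0015,.003) for a in np.arange(0,6.28,np.pi/3 if r<.002 else np.pi/4)]
    for o in offs:
        p=xy+o
        if o!=(0,0): ctrl.move_l([*p,.0375+h],vel=.05)
        hit=ctrl.move_l([*p,.0225+h],vel=.025,contact_N=5)
        z=ctrl.current_tool_pos()[2]-h; print('try',np.round(np.array(o)*1e3,1),hit,round(z*1e3,1))
        if z<.0275: return True
    return False
E
python3 - <<'E'
from act import *
st('start'); pick((.5623,-.1225),.025); st('up')
ok=insert((.5226,.1100),.025); st('ins %s'%ok)
shot('side','ins1.png')
E
```

```text
start t 0.1 p [244.8 574.7 188.6] F [-0.3  0.8 -0.7] w 90.8
gripped t 4.94 p [ 562.6 -122.6   25.4] F [-0.5  1.   7. ] w 20.3
up t 5.77 p [ 561.6 -122.3  158.9] F [ 0.  -0.5 -0.7] w 20.1
above t 7.7 p [523.2 110.   63.8] F [-0.1 -0.  -1.2] w 20.4
try [0. 0.] True 24.3
ins True t 8.24 p [522.9 110.1  49.3] F [-0.3 -0.2  7.9] w 20.6
```

The long spacer went in on the first try and stopped on the socket floor (foot at z = 24.3 mm, expected 24). I'll release it and do the short one.

```bash
python3 - <<'E'
from act import *
ctrl.command_gripper(.45); p=ctrl.current_tool_pos(); ctrl.move_l([p[0],p[1],.16],vel=.2)
st('released'); pick((.4979,-.2738),.015); st('up')
ok=insert((.5223,.2050),.015); st('ins %s'%ok)
E
```

```text
released t 9.52 p [521.7 109.9 159.2] F [0.  0.  0.1] w 40.7
gripped t 12.92 p [ 499.2 -274.2   16.8] F [-1.5  5.8 28.6] w 0.5
up t 13.79 p [ 497.4 -273.4  158.9] F [ 0.8  1.2 -0.2] w 0.5
above t 16.61 p [522.8 205.1  53.8] F [-0.8  0.5  0.6] w 0.3
try [0. 0.] False 22.5
ins True t 17.38 p [522.3 205.   37.5] F [ 0.5  0.5 -0.3] w 0.3
```

The short grasp missed: the fingers shut on nothing. I'll back out and look.

```bash
python3 - <<'E'
from act import *
ctrl.move_l([.5223,.2050,.16],vel=.2)
t=shot('top','t1.png');s=shot('side','s1.png'); st('')
a=cv2.resize(t[180:260,270:370],None,fx=4,fy=4,interpolation=cv2.INTER_CUBIC)
b=cv2.resize(s[240:340,240:340],None,fx=4,fy=4,interpolation=cv2.INTER_CUBIC)
o=np.zeros((400,800,3),np.uint8);o[:320,:400]=a;o[:,400:]=b;cv2.imwrite('pics/c1.png',o)
E
```

```text
t 18.24 p [521.5 204.8 158.6] F [ 0.3  0.4 -0.2] w 0.2
```

View pics/c1.png

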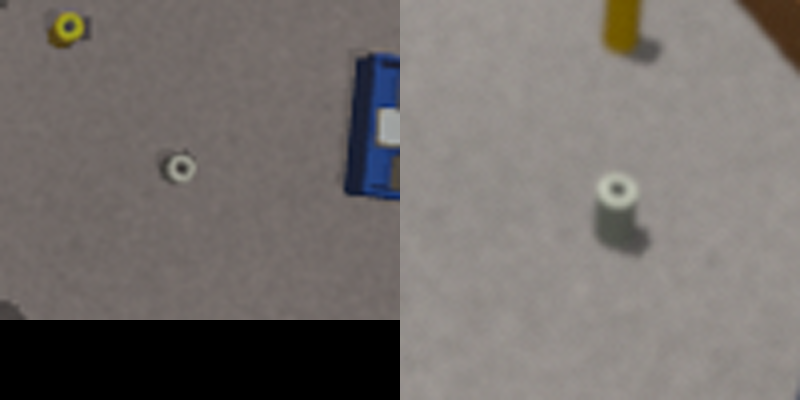

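The crop shows the short spacer still upright at about top (315,222). I'll measure it exactly, then go back down and look from the side before closing.

```bash
python3 - <<'E'
from act import *
for n,g in(('top',(315,222)),('side',(294,287.5))):
    for f in(n+'0.png',n[0]+'1.png'):
        im=cv2.imread('pics/'+f); c,e=blob(im,*g,5); print(f,c.round(2),e.round(1),(onz(n,*c,.04)*1e3).round(1))
ctrl.goto([.4979,-.2738,.12],R); ctrl.command_gripper(.5); ctrl.move_l([.4979,-.2738,.045],vel=.15); ctrl.sleep(.2); st('over')
a=shot('side','s2.png'); h=ctrl.move_l([.4979,-.2738,.02],vel=.05,contact_N=5); st('down %s'%h); b=shot('side','s3.png')
o=np.hstack([cv2.resize(i[210:330,230:350],None,fx=3.3,fy=3.3,interpolation=cv2.INTER_CUBIC) for i in(a,b)]);cv2.imwrite('pics/c2.png',o)
E
```

```text
top0.png [315.11 221.66] [6.2 6.5] [ 498.  -273.7   40. ]
t1.png [315.13 221.66] [6.2 6.4] [ 498.  -273.7   40. ]
side0.png [293.86 286.85] [7.3 9.2] [ 499.5 -272.5   40. ]
s1.png [293.81 286.91] [7.  9.4] [ 499.3 -272.5   40. ]
over t 21.67 p [ 498.4 -274.2   46. ] F [ 0.3  0.  -0.2] w 45.6
down False t 22.37 p [ 497.8 -273.8   19.8] F [-0.6  0.3 -0. ] w 45.1
```

View pics/c2.png

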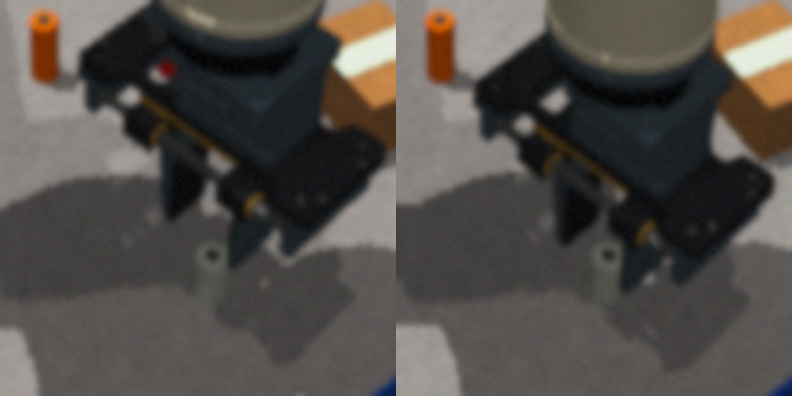

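The side view shows the spacer nearer the camera than the finger gap. The long spacer's grip width of 20.3 mm, against a 22 mm diameter, also suggests a grip at the pad edge. So I'll compare where the TCP should project with where the tips appear.

```bash
python3 - <<'E'
from act import *
p=np.array(ctrl.current_tool_pos()); Rr=np.array(ctrl.current_eef_rot()); print(Rr.round(3),ctrl.current_q())
f=lambda n,X:proj(n,X).round(1)
im=cv2.imread('pics/s3.png'); k=5
o=cv2.resize(im[250:330,240:350],None,fx=k*1.4,fy=k*1.4,interpolation=cv2.INTER_CUBIC); k*=1.4
for X,c in [(p,(0,0,255)),(p+Rr[:,0]*.0225+Rr[:,2]*.016,(0,255,0)),(p+Rr[:,0]*.0225-Rr[:,2]*.016,(0,255,0)),(p-Rr[:,0]*.0225+Rr[:,2]*.016,(255,255,0)),(p-Rr[:,0]*.0225-Rr[:,2]*.016,(255,255,0))]:
    u=proj('side',X); print(u.round(1)); cv2.circle(o,tuple(int(x) for x in ((u+.5-[240,250])*k)),4,c,1)
o=np.clip(o.astype(float)*1.6,0,255).astype(np.uint8); cv2.imwrite('pics/c3.png',o)
E
```

```text
[[-0.004  0.    -1.   ]
 [ 1.    -0.    -0.004]
 [-0.    -1.    -0.   ]] [-3.48284070e+01  3.61533894e+01  9.47917911e+01  1.98097672e-04
  4.90492497e+01 -1.25077515e+02]
[293.3 293.2]
[280.7 291.5]
[290.5 283.1]
[296.3 303.8]
[306. 295.]
```

View pics/c3.png

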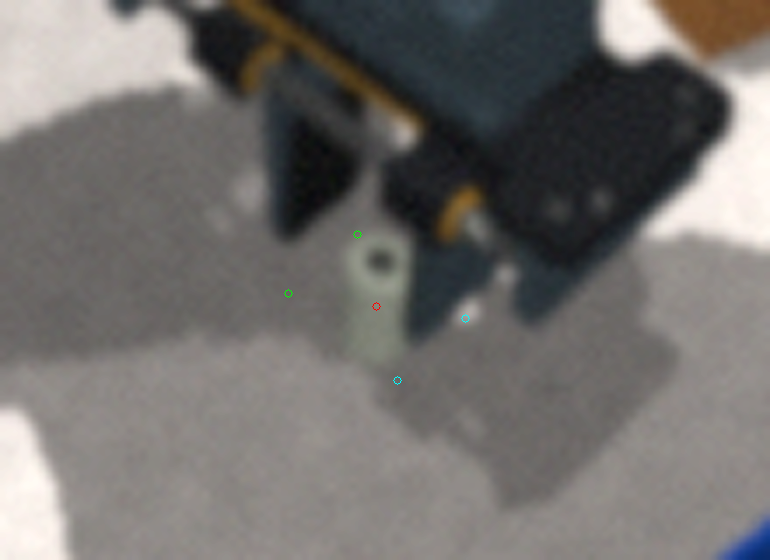

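The projected TCP (red) lies on the spacer, but the real finger tips appear about 7 px higher in the picture, roughly 20 mm. The misses fit the same story: the fingers shut on top of the spacer, with Fz at 28 N and the spacer unmoved. So the real tips sit about 20 mm above the reported TCP. I'll check this by touching the table here with the open fingers, which straddle the spacer.

```bash
python3 - <<'E'
from act import *
x,y=.4979,-.2738
h=ctrl.move_l([x,y,-.035],vel=.04,contact_N=4); st('touch %s'%h)
zc=ctrl.current_tool_pos()[2]; shot('side','s4.png')
if h and zc<.005:
    H=zc+.017; ctrl.move_l([x,y,H],vel=.05); ctrl.sleep(.1); ctrl.command_gripper(0); st('grip'); print('H',H)
E
```

```text
touch True t 23.44 p [ 497.7 -273.6  -24.5] F [-3.   2.6 15.3] w 45.8
grip t 24.59 p [ 497.9 -273.8   -7.6] F [ 0.4 -0.7 -0.1] w 20.9
H -0.007545756199263343
```

Confirmed: the tips touched the table with the TCP reading −24.5 mm, so there is a 24 mm tool offset. The spacer is now gripped (width 20.9 mm) with no side load. On to insertion.

```bash
python3 - <<'E'
from act import *
h=-.0076
ctrl.move_l([.4979,-.2738,.12],vel=.2); st('up')
ctrl.move_l([.5223,.2050,.12],vel=.3)
ok=insert((.5223,.2050),h); st('ins %s'%ok)
if ok:
    ctrl.command_gripper(.45); p=ctrl.current_tool_pos(); ctrl.move_l([p[0],p[1],.13],vel=.2); st('rel')
    ctrl.move_l([.48,-.02,.16],vel=.35); t=shot('top','t5.png'); s=shot('side','s5.png'); st('clear')
    a=cv2.resize(t[155:235,105:218],None,fx=3.5,fy=3.5,interpolation=cv2.INTER_CUBIC); b=cv2.resize(s[140:225,140:250],None,fx=3.6,fy=3.6,interpolation=cv2.INTER_CUBIC)
    o=np.zeros((310,800,3),np.uint8); o[:a.shape[0],:a.shape[1]]=a; o[:b.shape[0],400:400+b.shape[1]]=b; cv2.imwrite('pics/c5.png',o)
E
```

```text
up t 25.38 p [ 497.4 -273.5  119.1] F [-0.1 -0.2 -1.1] w 21.4
above t 28.63 p [522.7 205.1  31.1] F [ 0.1  0.4 -1.1] w 21.2
try [0. 0.] True 23.7
ins True t 29.19 p [522.2 205.1  16.1] F [-1.2  1.1  8.3] w 21.1
rel t 30.42 p [521.3 204.8 129.2] F [ 0.2 -0.1 -0.5] w 41.1
clear t 31.32 p [479.8 -19.1 159.4] F [ 0.3  0.  -0.3] w 41.3
```

View pics/c5.png

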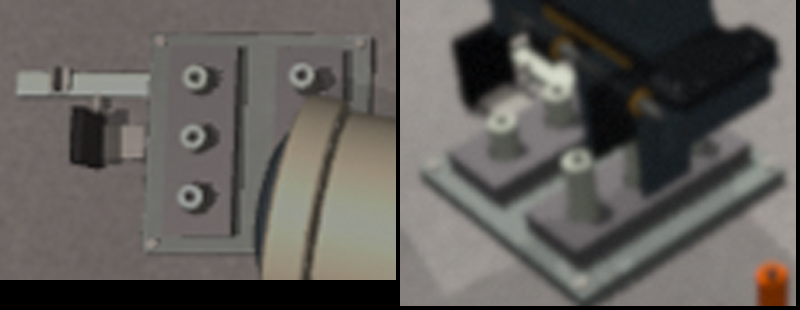

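Both spacers now stand in their sockets, the short one at crop (190,197) on the left and the long one at (577,185) in the side crop. Next is the mark, using frame-averaged close-ups.

```bash
python3 - <<'E'
from act import *
t=np.mean([np.asarray(ctrl.read_camera('top'),float) for _ in range(8)],0); np.save('tavg.npy',t)
s=cv2.imread('pics/side0.png').astype(float)
a=cv2.resize(t[170:200,112:142],None,fx=13,fy=13,interpolation=cv2.INTER_CUBIC); b=cv2.resize(s[142:172,150:180],None,fx=13,fy=13,interpolation=cv2.INTER_CUBIC)
cv2.imwrite('pics/c6.png',np.clip(np.hstack([a,b])*1.4,0,255).astype(np.uint8))
np.set_printoptions(linewidth=200)
print('u',list(range(116,140)))
g=t.mean(2)
for v in range(173,189): print(v,g[v,116:140].round().astype(int))
e=[onz('top',120,180,.016),onz('top',121,180,.016)]; print((e[1]-e[0])*1e3)
E
```

```text
u [116, 117, 118, 119, 120, 121, 122, 123, 124, 125, 126, 127, 128, 129, 130, 131, 132, 133, 134, 135, 136, 137, 138, 139]
173 [104 104 104 105 104 100 107 106 104 102 101 101  98  97 100 102 104 102 102 106 103 101 102 102]
174 [102 101 106 108  90  65  81 120 114  91 105 103 101 101 102 101 101 102 102 105 103 103 104 102]
175 [127 119 110 111  84  49  76 134 120  65  91  96 107 103  95  93  91  92  95  94  92  91  91  87]
176 [149 146 141 123  84  49  77 138 125  88 142 141 143 142 140 140 140 140 141 140 140 140 140 139]
177 [151 152 150 128  84  48  77 139 127 102 157 153 152 153 153 153 153 153 153 153 153 153 153 153]
178 [151 152 149 124  72  48  78 140 126 103 155 152 151 151 151 151 152 152 151 152 152 152 152 152]
179 [152 152 149 123  67  48  79 134 106 103 155 152 152 152 151 151 151 151 152 151 152 152 152 152]
180 [152 152 151 131  80  37  84 136 109 125 154 153 152 152 152 152 153 153 153 153 153 153 153 153]
181 [157 157 151 128 118 111 118 131 133 153 157 156 156 156 156 155 149 148 157 157 157 156 156 156]
182 [ 99  99  95  86  93  92  86  86  91 100 100 101 100  98  98 104 119 112  96  99 105 107 112 113]
183 [ 94  95  94  96  98  98  96  97  96  92  93  95  96  93  92 104 124  99  68  62  76  98 101 102]
184 [104 105 106 107 106 104 104 107 108 105 106 107 109 108 101 108 131 102  74  64  79 106 107 105]
185 [105 105 106 107 104 102 103 108 104  81  60  62  64  73  90 104 122  97  73  64  78 105 105 103]
186 [106 105 106 106 104 103 105 108 101  70  28  34  33  34  50  74  97  73  76  77 102  99  76  76]
187 [106 104 105 106 105 106 105 106 102  74  32  37  35  25  25  37  50  40  57  74  82  75  63  65]
188 [104 103 105 105 106 108 104 105  98  59  33  38  36  27  27  26  25  26  34  55  69  67  66  66]
[ 0.0601901  -3.13034099  0.        ]
```

View pics/c6.png

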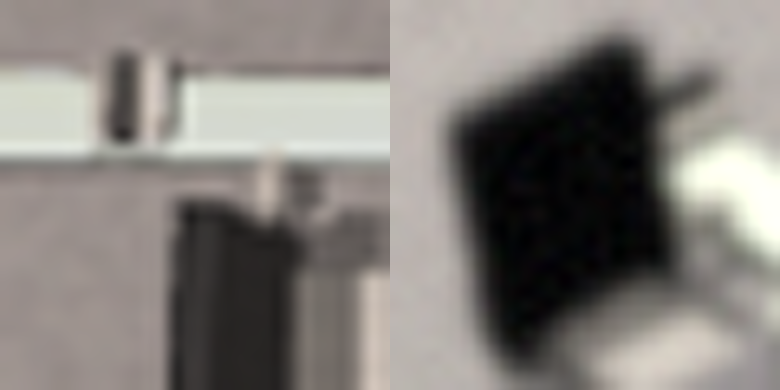

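Blade (dark) is centred at u ≈ 121.0, v ≈ 180; pointer at u ≈ 132.2, v ≈ 183, both in the top view. That puts the pull at about 35 mm, inside the 26–46 mm range given. I'll check the pixels against the base geometry, then grip the handle tilted about the jaw axis so the top camera can still see the pointer.

```bash
cat >> act.py <<'E'
TIP=.0245
a=np.radians(12); ty=np.cos(a)*np.array([0,0,-1.])+np.sin(a)*np.array([*BX,0]); RT=np.column_stack([X,ty,np.cross(X,ty)])
def tcp(bx,by,z): return np.array([*(C+bx*BX+by*BY),z])+TIP*ty   # TCP putting the real tips at base (bx,by), height z
def basey(P_): return (np.asarray(P_)[:2]-C)@BY
E
python3 - <<'E'
from act import *
t=np.load('tavg.npy')
m=((t.max(2)<45)).astype(np.uint8); m[:, :120]=0; m[:,140:]=0; m[:180]=0; m[206:]=0
ys,xs=np.nonzero(m); print('handle dark v',ys.min(),ys.max(),'u',xs.min(),xs.max())
for v in(ys.min()-.5,ys.max()+.5): print('edge bx',((onz('top',128,v,.071)[:2]-C)@BX*1e3).round(1))
print('pointer pred px',proj('top',[*(C+.036*BX+.145*BY),.015]).round(2),'meas by',basey(onz('top',132.2,183,.016))*1e3)
print('mark by',basey(onz('top',121.0,180,.016))*1e3)
q=ctrl.ik(tcp(-.005,.145,.036),RT); print(q); print(ctrl.ik(tcp(-.005,.181,.036),RT))
E
```

```text
handle dark v 180 202 u 121 134
edge bx 40.5
edge bx -29.0
pointer pred px [132.3  183.51] meas by 145.08584521074957
mark by 180.66863072304
[ 25.47740482  38.25032124  93.52749158  -8.34470645  37.63247479
 -58.63128284]
[ 28.61257819  39.30291606  90.63307067  -8.87450775  39.80876151
 -55.3237485 ]
```

The pointer measures by = 145.1 mm against 145 by geometry. The mark is at by = 180.7, so the pull is 35.6 mm. Gripping and pulling now.

```bash
python3 - <<'E'
from act import *
ctrl.move_l([*(C+[-.03,.10]),.15],vel=.35)
ctrl.goto(tcp(-.005,.145,.10),RT); ctrl.command_gripper(.5)
h=ctrl.move_l(tcp(-.005,.145,.036),vel=.1,contact_N=8); st('down %s'%h)
if not h:
    ctrl.command_gripper(0); st('grip'); print('by',basey(ctrl.current_tool_pos())*1e3)
    ctrl.move_l(tcp(-.005,.1807,.036),vel=.05); ctrl.sleep(.3); st('pulled'); print('by',basey(ctrl.current_tool_pos())*1e3)
    t=np.mean([np.asarray(ctrl.read_camera('top'),float) for _ in range(6)],0); np.save('tp.npy',t)
    s=np.asarray(ctrl.read_camera('side'),float)
    cv2.imwrite('pics/c7.png',np.clip(np.hstack([cv2.resize(t[165:215,95:145],None,fx=8,fy=8,interpolation=cv2.INTER_CUBIC),cv2.resize(s[120:200,120:200],None,fx=5,fy=5,interpolation=cv2.INTER_CUBIC)])*1.4,0,255).astype(np.uint8))
    np.set_printoptions(linewidth=200); g=t.mean(2); print(list(range(112,134)))
    for v in range(174,190): print(v,g[v,112:134].round().astype(int))
E
```

```text
down False t 34.27 p [574.6 302.8  12.5] F [ 0.4  0.4 -0. ] w 45.3
grip t 34.88 p [574.3 302.6  12.2] F [-0.8 -1.4  3. ] w 11.7
by 145.0303646359899
pulled t 36.05 p [574.1 337.2  12.1] F [  0.1 -10.1   5.2] w 12.0
by 179.63072992856482
[112, 113, 114, 115, 116, 117, 118, 119, 120, 121, 122, 123, 124, 125, 126, 127, 128, 129, 130, 131, 132, 133]
174 [106 106 106 107 104  96  99  99  83  62  85 127 119  95 110 107 105 106 106 105 105 106]
175 [130 132 133 128 125 114 106 104  78  45  73 132 126  68  95 101 111 108  99  97  96  96]
176 [154 154 152 141 142 140 133 114  78  46  72 130 121  90 149 148 150 149 146 146 146 146]
177 [159 159 154 142 143 144 141 119  77  45  72 129 118  96 157 161 160 160 159 160 160 160]
178 [156 148 146 143 144 145 141 115  67  45  73 130 115  94 148 148 151 159 158 158 158 158]
179 [148 145 145 145 146 146 142 114  62  45  74 124  97  95 149 146 146 152 159 158 158 158]
180 [144 144 144 145 145 146 143 124  74  35  80 129 103 120 149 147 146 147 153 160 159 159]
181 [152 153 152 152 152 154 147 123 110  96 110 127 130 148 152 151 151 151 152 158 164 164]
182 [ 93  94  95  95  96  96  92  82  98 117  99  79  83  94  96  97  96  94  95  97 103 104]
183 [ 85  87  89  87  88  88  87  87 101 120  95  70  53  64  86  87  87  86  85  85  86  91]
184 [ 98  99  96  81  82  88 101  99 107 117  85  77  56  70  97  96  98  97  95  94  93  96]
185 [102  92  58  46  47  48  69  90 110 118  82  78  57  72  99  90  70  79  96  95  93  92]
186 [58 52 30 29 29 25 32 50 66 71 71 91 57 62 72 68 56 61 80 99 98 89]
187 [27 27 29 29 29 30 36 32 24 25 38 57 53 60 56 47 46 41 49 62 57 52]
188 [30 30 29 30 28 35 49 42 38 36 35 44 58 63 51 33 34 32 33 33 29 30]
189 [38 36 32 31 28 36 50 47 47 47 46 48 51 52 43 32 32 32 32 32 32 32]
```

View pics/c7.png

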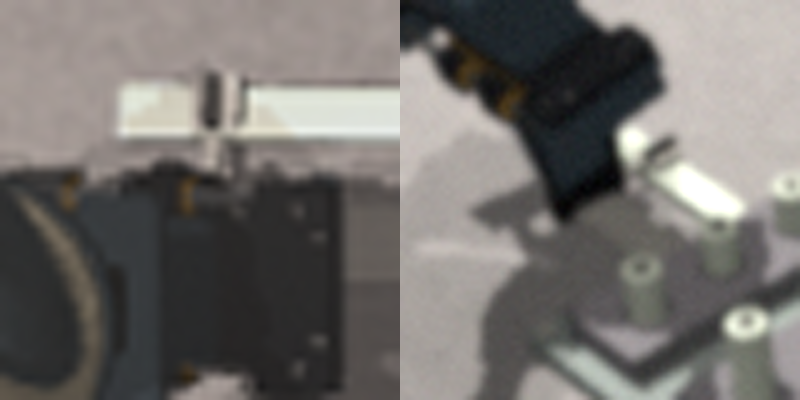

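The pointer tip (u ≈ 121.1, v 182) and the blade (u ≈ 121.0) are in line in the top view. The spring sag leaves the TCP at by = 179.6, against 180.7 for the mark, so I'll nudge +0.5 mm. Then a final numeric check and one last look.

```bash
python3 - <<'E'
from act import *
ctrl.move_l(tcp(-.005,.1813,.036),vel=.02); ctrl.sleep(.4); st('held'); print('by',basey(ctrl.current_tool_pos())*1e3)
t=shot('top','t9.png'); s=shot('side','s9.png'); g=t.astype(float).mean(2)
for v in(178,179,182,183): print(v,g[v,118:125].round())
for k,sy,z in(('long',-1,.084),('short',1,.064)):
    P0=np.array([*(C-.0523*BX+sy*.0475*BY),z])
    for n,im in(('top',t),('side',s)):
        u=proj(n,P0)
        try: c,e=blob(im,*u,5); print(k,n,'pred',u.round(1),'ring',c.round(1),e.round(1),'xy err mm',((onz(n,*c,z)-P0)*1e3).round(1)[:2])
        except Exception as ex: print(k,n,ex)
b=cv2.imread('pics/top0.png')
d=cv2.absdiff(t,b).max(2); print('bystander diff',[int((d[a:b2,c:e]>40).sum()) for a,b2,c,e in((138,164,240,264),(138,174,288,326),(190,235,355,392),(172,210,238,256),(172,195,258,296))])
cv2.imwrite('pics/c9.png',np.hstack([cv2.resize(t[155:245,100:220],(400,300),interpolation=cv2.INTER_CUBIC),cv2.resize(s[130:220,130:250],(400,300),interpolation=cv2.INTER_CUBIC)]))
E
```

```text
held t 37.05 p [574.1 337.8  12.1] F [  0.9 -11.2   6.8] w 11.9
by 180.18452810349976
178 [141. 116.  66.  45.  73. 129. 115.]
179 [143. 114.  62.  46.  74. 124.  96.]
182 [ 91.  81.  98. 113.  87.  79.  82.]
183 [ 86.  89. 105. 114.  81.  81.  52.]
long top pred [189.4 210.8] ring [189.2 211.1] [6.6 6.8] xy err mm [-0.9  0.6]
long side pred [188.7 184. ] ring [188.9 184.4] [5.3 8.5] xy err mm [-0.6 -1.5]
short top pred [158.6 210.8] ring [158.7 210.7] [6.5 6.9] xy err mm [ 0.4 -0.3]
short side pred [167.1 173.4] ring [167.9 173.6] [5.7 7.6] xy err mm [ 0.8 -2.5]
bystander diff [0, 0, 0, 0, 0]
```

View pics/c9.png

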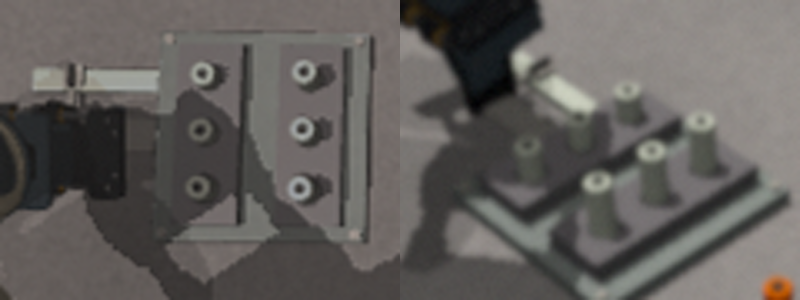

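Both spacers stand upright in their rows, and their top rings are where seated spacers should be, within about 1 mm in the top view. Pointer (u ≈ 120.9) and blade (u ≈ 121.0) are level, and the handle is held. Handing in.

```bash
python3 -c "
from bench import ctrl
print(ctrl.current_t()); ctrl.sign_off()"
```

```text
37.15
the job is handed in; nothing more can be done
```

The job is handed in at 37.2 s. Both spacers stand released in their sockets, and the gripper is still holding the slide at the mark.

- **Spacers:** Each foot stopped at 24 mm (long 24.3, short 23.7), which is the socket floor. Their tops are within about 1 mm of the expected place in the top view and 1.6–2.6 mm in the side view, which carries its own calibration bias.
- **Slide:** It is pulled out about 35.2 mm. In the top view the pointer and mark are level to about 0.1 px (0.3 mm). The arm's own reading puts it 0.5 mm short of the measured mark (180.2 against 180.7 mm). The spring pulls at about 11 N.
- **Missed grasp:** The first try on the short spacer shut the fingers on its top with about 29 N and did not move it. A light touch on the table showed that the real finger tips sit about 24 mm above the reported TCP. I corrected for that, and the second grasp held. The long spacer had already been placed with a shallow grip near its top, and seated correctly.
- **Bystanders:** The carton, relay, bin and coloured look-alikes show no change between the first and last top-view pictures.

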